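# Lock the padding press with a spacer sleeve and a cross pin

### The job

Lock up the padding press: slide the shorter of the two metal sleeves over the press's square post, all the way down onto the wooden pressure plate. Then take the flat-headed locking pin out of the open bay of the small grey cabinet and push it through the cross hole of the post above the sleeve, from either side, fully home until its flat head meets the post. Leave the pin and sleeve there, and leave the longer sleeve and everything else on the bench where it is.

Things in the scene. Friction and masses are not known exactly. Their poses are not given: they have to be found in the camera images.
- press: Fixed padding press: dark steel base 150 (x) x 140 (y) x 15 mm, two white pad stacks, plywood pressure plate 150 x 130 mm, its flat top 60 mm above the table. In the middle a square steel post, 28 x 28 mm, sides parallel to x and y, with a cross hole; its last 9 mm narrow as a cone, top 147 mm above the table. Origin: on the table under the post's axis, z up.
- press_hole (a point): Centre of the post's cross hole, on the post's axis 122 mm above the table. The hole is square, 18 mm wide and 18 mm high, and runs right through the post (28 mm) along this frame's y axis, open at both sides.
- press_seat (a point): Point on the post's axis at the height of the pressure plate's top (60 mm above the table), where the sleeve's underside must come to rest.
- rack: Small grey steel parts cabinet, fixed, 120 deep (x) x 140 wide (y) x 120 mm high; its front faces its own -x. Low in the front is an open bay 124 mm wide and 45 mm high, its floor 35 mm above the table, closed at back and sides, roofed by a block with two dummy drawer fronts that reaches to 120 mm. Origin: centre of its underside.
- pin: Loose aluminium locking pin, 0.12 kg, 145 mm long: round shaft 14 mm thick, 100 mm long, and a flat head 45 long x 30 wide x 14 mm thick, so that it lies level and does not roll. x runs along the shaft to the tip, z up. Origin: at the shoulder between shaft and head, 7 mm below the shaft's axis (on the underside). It balances 10 mm from the shoulder towards the tip.
- pin_tip (a point): Tip of the pin, on the shaft's axis; the last 10 mm taper to 7 mm. At the start the pin lies level on the bay floor of the cabinet, head inside under the roof, and 55 to 75 mm of the shaft's tip end stick out of the front in the air, 35 mm above the table (underside).
- pin_grip (a point): Middle of the pin's flat head.
- pin_seat (a point): Point on the shaft's axis 14 mm from the shoulder; it lies in the middle of the cross hole when the pin is fully home.
- sleeve: The shorter sleeve: plain aluminium tube standing upright on the table, 62 mm outside and 45 mm inside diameter, 50 mm high, about 0.18 kg, loose. Origin: centre of its underside, z along its bore.
- long_sleeve: The longer sleeve, not to be used: same tube but 80 mm high. Stands on the table; either sleeve may be in either of two places. Origin: centre of its underside.
- tape: Bystander, loose: cardboard core ring 90 mm across, 25 mm high, lying flat. Origin: centre of its underside.
- jar: Bystander, loose: closed glue jar 66 mm across, 85 mm high. Origin: centre of its underside.
- brush: Bystander, loose: brush 180 mm long lying on the table.
- folder: Bystander, loose: flat white folder (smoothing stick) 140 x 22 x 5 mm lying on the table. Origin: centre of its underside.

How it is judged (in metres and radians):
On the way:
1. the shorter sleeve stands around the post, down on the pressure plate (horizontal distance between sleeve and press_seat below 0.012 m and z of sleeve in the frame of press between 0.055 and 0.064 m and angle between sleeve's own z axis and vertical below 0.08 rad), for 0.2 s.
At the end, for the whole second after the job is handed in: The shorter sleeve stands upright around the post (within 12 mm, 0.08 rad), its underside within 4 mm of the pressure plate; the pin lies through the cross hole, along it within 0.17 rad, its seat point within 7 mm of the hole's centre. Both are released and at rest (all of step 1 and distance between pin_seat and press_hole below 0.007 m and angle between the x axis of pin and the y axis of press, either way round below 0.17 rad and linear speed of each of pin, sleeve below 0.02 m/s); the robot touches nothing.
It fails at once if the long sleeve is moved by more than 40 mm (distance of long_sleeve from where it was at the start of the episode above 0.04 m).
It fails at once if the tape is moved by more than 40 mm (distance of tape from where it was at the start of the episode above 0.04 m).
It fails at once if the jar is moved by more than 40 mm (distance of jar from where it was at the start of the episode above 0.04 m).
It fails at once if the brush is moved by more than 40 mm (distance of brush from where it was at the start of the episode above 0.04 m).
It fails at once if the folder is moved by more than 40 mm (distance of folder from where it was at the start of the episode above 0.04 m).
It also fails if it takes over 72 s, if anything falls off the work surface, if the arm or the gripper's body presses on something with over 40 N, if the wrist force passes 120 N, or if a joint passes its speed limit or range.

### The arm

A 6-joint arm with a two-finger parallel gripper is mounted at the origin on the work surface. World frame = base frame: x ahead of the robot, y to its left, z up, the work surface at z = 0. Lengths are in mm, angles in rad, forces in N, time in s.
With the tool pointing down it reaches from about 350 to 775 mm from the base axis. Payload 7.3 kg.
Tool frame: the origin (TCP) lies on the centre line of the jaws, within the pads' length; the fingertips stand 14 mm ahead of it and the grasp point (between the pads) lies 5 mm behind it; z points along the fingers, y is the line along which they close (so a half turn about z gives the same grasp; the last joint's range is limited). The gripper opens to 92 mm and grips with 3 to 60 N. Pads are 19 mm wide; open, the fingers measure 130 mm over their backs; the gripper's body (75 mm by 190 mm) begins 47 mm behind the grasp point.
Start: joints at [-1.303, 0.342, 1.524, -0, 1.275, -0.146], TCP at [211.121, -480.699, 240.741] pointing down, gripper open.
Joint ranges: [-2.53, 2.53], [-0.77, 2.02], [0.04, 2.7], [-1, 4.14], [0.28, 2.66], [-3.11, 3.11]. Speed limits (rad/s): [2.57, 2.57, 3.14, 3.14, 3.14, 3.14].

### API

Orientations are given as [roll, pitch, yaw] about the fixed x, y, z axes, in that order (R = Rz(yaw) Ry(pitch) Rx(roll)).
In Python, from plant import get_obs, capture, bot, spot_in, trace, pinpoint gives the robot as it stands.
- The arm moves only by the tool play_rows, never from a script. Its argument "rows" is a list of rows, each a list of 2 entries, a list of its own where there are three numbers: the shift along the world's x, y, z in units of 3 cm (1.0 is 3 cm), then the turn, a rotation vector about the world's x, y, z in units of 8 degrees (1.0 is 8 degrees). A call has 1 to 12 rows; each row shifts and turns the commanded pose from where the row before left it; what a row does not reach is not made up. A row lasts 1/8 s, in which the tool goes at most 62.5 mm and 10.7 degrees, less where a joint would pass 70% of its speed; a pose out of reach is approached as far as the arm can. A call with a number of a shift or a turn outside -1 to 1 is refused whole. A call with a gripper value outside its range is refused whole. "hand" is the opening, from -1 (shut) to 1 (fully open), set as the call begins (left out, the last holds). The fingers move at their own pace and stop on an object; the grip force is fixed at half the most. Time passes only in rows, so rows that do not move let the fingers close. It gives the time, the measured TCP pose, the force, the opening and the grip force at its end, in the units of the state.
- get_obs(): the state, without advancing time (a new reading comes with each control period).
- capture(name): name is "scene" or "top" or "wrist"; returns a dict with "frame" (384x512x3 uint8, red, green, blue), "fov_y" (degrees; the focal length in pixels is half the picture's height over the tangent of half this angle, whatever the lens; pixels are square), "cx", "cy" (the principal point, pixels), "dist" ([k1, k2, p1, p2, k3] as OpenCV has them; the pictures are not rectified), "rvec" (rotation vector, rad) and "tvec" (3), from world to camera coordinates, as OpenCV has them; the wrist camera has in their place "hand_eye" (4x4, takes a point from camera to tool coordinates, whose origin is the TCP and whose axes are the flange's). Camera axes: x right, y down, z forward; pixel columns grow to the right and rows downward; lengths in mm; the calibration is good to about 2 mm. A picture is of the moment at which its call begins: read the wrist's pose just before it. There is no depth.
- bot.close_job(): hands the job in; it is judged then, once.
Trained networks look in the newest picture that a camera, given by its name, has taken for a name from the list of things; names that differ only in an ending like _2 or _b are one class to them, and where a whole thing is asked for, a point or a joint stands for the part that bears it (a point fixed in the world has none). Each returns a list of dicts, best first, with "p" (0 to 1); they miss things now and then, are a little off and sometimes report something else, mostly with a low value. They report only what shows in the picture. A call takes as long as a camera call.
- spot_in(query, camera): "at" ([row, column] in pixels, amid what is visible of it).
- trace(query, camera): "mask" (384x512 bool, what is visible of it) and "at" ([row, column] in pixels, amid what is visible of it).
- pinpoint(query, camera): "at" ([row, column] in pixels: a listed point, or the origin of a listed thing).
The state is a dict: "time": time; "joint_positions": joint angles; "dq": joint speeds; "tau": joint torques, N m; "tool_pos": TCP position; "tcp_rot": TCP orientation; "contact_force": force on the tool from outside, world axes, zero at the start; "moment": the same for the moment, N m; "grip_width": finger opening in mm; "finger_force": force on a finger pad.
Only numpy, scipy, OpenCV 4.12 (cv2) and the standard library are available. Lean on these libraries where they do the work, as an engineer would, in place of code of your own. Each camera call takes 0.05 s, during which the arm holds its last target. There are 200 camera calls.

## Working session

There is one attempt and no reset: what is moved stays moved. The work goes in short steps, Python scripts to look and compute and a tool call to move; the robot and the scene stay as the last step left them, time stands still between calls to the robot, and variables do not carry over. Pictures are saved under pics/ and viewed, at most 10 in all, crops included, and the job is handed in when it is done.

Besides the shell and the picture viewer there is one more tool, called after "Emit:" as name([rows], argument=value, ...), one row to a line, values as JSON. play_rows: Moves the arm, as the interface text tells. Shifts and turns lie within -1 to 1; 1 stands for 3 cm of shift or 8 degrees of turn. Its arguments: {"type":"object","properties":{"rows":{"type":"array"},"hand":{"type":"number"}},"required":["rows"]}

```bash
mkdir -p pics && cat > h.py <<'E'
import numpy as np, cv2
from plant import get_obs, capture, bot, spot_in, trace, pinpoint
def cam(c):
    h,w=c["frame"].shape[:2]; f=h/2/np.tan(np.radians(c["fov_y"])/2)
    return np.array([[f,0,c["cx"]],[0,f,c["cy"]],[0,0,1]]),np.array(c["dist"],float)
def pose(c):
    if "rvec" in c: return cv2.Rodrigues(np.array(c["rvec"],float))[0],np.array(c["tvec"],float).ravel()
    from scipy.spatial.transform import Rotation as R
    T=np.eye(4); T[:3,:3]=R.from_euler('xyz',c["obs"]["tcp_rot"]).as_matrix(); T[:3,3]=c["obs"]["tool_pos"]
    M=np.linalg.inv(T@np.array(c["hand_eye"])); return M[:3,:3],M[:3,3]
def take(n):
    o=get_obs(); c=capture(n); c["obs"]=o; return c
def ray(c,at):
    K,d=cam(c);R,t=pose(c)
    u=cv2.undistortPoints(np.array([[[at[1],at[0]]]],float),K,d)[0,0]
    return -R.T@t, R.T@np.array([u[0],u[1],1])
def onz(c,at,z):
    o,v=ray(c,at); return o+v*(z-o[2])/v[2]
def proj(c,P):
    K,d=cam(c);R,t=pose(c)
    return cv2.projectPoints(np.array(P,float).reshape(-1,1,3),cv2.Rodrigues(R)[0],t,K,d)[0][:,0,::-1]
def tri(rs):
    A=0;b=0
    for o,v in rs:
        v=v/np.linalg.norm(v);M=np.eye(3)-np.outer(v,v);A=A+M;b=b+M@o
    p=np.linalg.solve(A,b); return p,[float(np.linalg.norm((np.eye(3)-np.outer(v,v)/(v@v))@(p-o))) for o,v in rs]
def save(c,f): cv2.imwrite(f,c["frame"][:,:,::-1])
E
python3 - <<'E'
from h import *
np.set_printoptions(precision=1,suppress=True)
C={}
for n in("scene","top"):
    c=C[n]=take(n); save(c,f"pics/{n}0.png"); print(n,"campos",ray(c,(192,256))[0])
    for q in "press press_hole press_seat rack pin pin_tip pin_grip sleeve long_sleeve tape jar brush folder".split():
        try: print(q,[(np.round(r["at"],1).tolist(),round(r["p"],2)) for r in pinpoint(q,n)[:3]])
        except Exception as e: print(q,e)
print(get_obs())
E
```

```text
scene campos [1153.8 -353.7  757.8]
press [([225.4, 283.7], 0.85)]
press_hole [([187.5, 287.3], 0.94)]
press_seat [([205.3, 281.4], 0.61)]
rack [([261.7, 90.2], 0.81), ([229.2, 139.6], 0.62)]
pin []
pin_tip [([226.1, 142.5], 0.67)]
pin_grip []
sleeve [([161.3, 306.8], 0.93)]
long_sleeve [([161.2, 372.0], 0.76), ([207.5, 284.7], 0.41)]
tape [([272.7, 206.9], 0.91)]
jar [([292.3, 129.0], 0.87), ([243.8, 105.2], 0.22)]
brush [([227.7, 357.4], 0.57)]
folder [([169.8, 246.8], 0.79)]
top campos [ 448.8  -30.9 1079.6]
press [([169.9, 232.9], 0.91)]
press_hole [([157.4, 233.0], 0.76)]
press_seat [([166.0, 232.7], 0.86)]
rack [([216.3, 383.8], 0.72), ([214.1, 373.5], 0.22)]
pin [([216.4, 378.8], 0.66)]
pin_tip [([213.2, 344.0], 0.6), ([173.7, 368.7], 0.35)]
pin_grip []
sleeve [([223.3, 165.3], 0.75), ([215.4, 377.0], 0.27)]
long_sleeve [([192.6, 110.0], 0.78)]
tape [([159.1, 314.7], 0.55)]
jar [([173.3, 367.6], 0.88), ([240.2, 224.9], 0.65)]
brush [([132.8, 184.8], 0.56)]
folder [([240.6, 223.0], 0.82), ([159.6, 312.0], 0.33), ([215.8, 377.2], 0.2)]
{'time': 1.4, 'joint_positions': array([-1.3,  0.3,  1.5,  0. ,  1.3, -0.1]), 'dq': array([ 0.,  0.,  0., -0.,  0.,  0.]), 'tau': array([ -0. , -43.1, -24.4,   0.1,   0. ,  -0. ]), 'tool_pos': array([ 211.1, -480.7,  240.8]), 'tcp_rot': array([3.1, 0. , 0.4]), 'contact_force': array([-0.2,  0.2, -0.2]), 'moment': array([-0.,  0.,  0.]), 'finger_force': 0.0, 'grip_width': 91.93460645947464}
```

View images.

View pics/scene0.png

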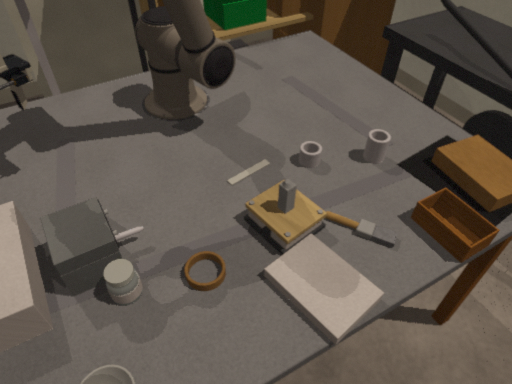

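View pics/top0.png

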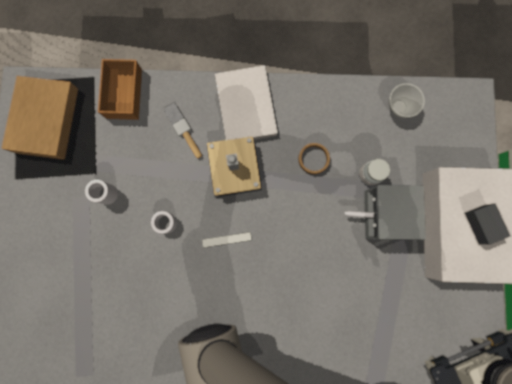

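```bash
cat >> h.py <<'E'
from scipy.optimize import minimize
def box(x0,x1,y0,y1,z0,z1): return np.array([[x,y,z] for x in(x0,x1) for y in(y0,y1) for z in(z0,z1)],float)
def cyl(r,h,z0=0,n=32):
    a=np.arange(n)*2*np.pi/n; return np.array([[r*np.cos(t),r*np.sin(t),z] for t in a for z in(z0,z0+h)])
PRESS=[box(-75,75,-70,70,0,15),box(-75,75,-65,65,15,60),box(-14,14,-14,14,60,138),box(-9,9,-9,9,138,147)]
RACK=[box(-60,60,-70,70,0,120)]
def rend(c,parts,p):
    s,k=np.sin(p[2]),np.cos(p[2]);M=np.array([[k,-s,0],[s,k,0],[0,0,1]])
    im=np.zeros((384*4,512*4),np.uint8)
    for P in parts:
        q=proj(c,P@M.T+[p[0],p[1],p[3] if len(p)>3 else 0])[:,::-1]
        h=cv2.convexHull(((q*4+1.5)).astype(np.float32)).round().astype(np.int32); cv2.fillConvexPoly(im,h,255)
    return cv2.resize(im,(512,384),interpolation=cv2.INTER_AREA)/255.
def fit(obs,parts,p0,yaw=True):
    def f(v):
        p=[v[0],v[1],v[2]/100 if yaw else 0]; s=0
        for c,m in obs:
            r=rend(c,parts,p); s+=1-np.minimum(r,m).sum()/np.maximum(r,m).sum()
        return s/len(obs)
    n=3 if yaw else 2; v0=np.array([p0[0],p0[1],p0[2]*100 if yaw else 0][:n],float)
    S=np.vstack([v0]+[v0+8*e for e in np.eye(n)])
    r=minimize(f,v0,method='Nelder-Mead',options=dict(initial_simplex=S,maxiter=120,xatol=.1,fatol=1e-4))
    v=r.x.copy()
    if yaw: v[2]/=100
    return v,r.fun
E
python3 - <<'E'
from h import *
np.set_printoptions(precision=2,suppress=True)
C={n:take(n) for n in("scene","top")}
def ms(q,near):
    out={}
    for n in C:
        best=[r for r in trace(q,n) if np.hypot(*(np.array(r["at"])-near[n]))<30]
        if best: out[n]=best[0]["mask"].astype(float)
    return out
near=dict(sleeve=dict(scene=(155,311),top=(223,163)),long_sleeve=dict(scene=(146,377),top=(191,97)),
 press=dict(scene=(215,285),top=(166,234)),rack=dict(scene=(240,82),top=(216,398)),jar=dict(scene=(282,123),top=(171,377)),tape=dict(scene=(271,205),top=(159,314)))
parts=dict(sleeve=[cyl(31,50)],long_sleeve=[cyl(31,80)],press=PRESS,rack=RACK,jar=[cyl(33,85)],tape=[cyl(45,25)])
zc=dict(sleeve=50,long_sleeve=80,press=60,rack=120,jar=85,tape=25)
for q in parts:
    M=ms(q,near[q]); p=onz(C["top"],near[q]["top"],zc[q]); yaw=q in("press","rack")
    p0=[p[0],p[1],{"press":0.1,"rack":-1.57}.get(q,0)]
    res=[fit([(C[n],M[n])],parts[q],p0,yaw) for n in M]
    print(q,list(M),*res, "both", *fit([(C[n],M[n]) for n in M],parts[q],p0,yaw))
r=[x for x in trace("pin","top")]
print([(x["at"],x["p"],x["mask"].sum()) for x in r])
for x in r[:2]:
    ys,xs=np.nonzero(x["mask"]);P=np.array([onz(C["top"],(a,b),42)[:2] for a,b in zip(ys,xs)])
    m=P.mean(0);u=np.linalg.svd(P-m)[2][0];print(m,u,P.min(0),P.max(0))
print("tip",tri([ray(C["top"],(213.2,344)),ray(C["scene"],(226.1,142.5))]),onz(C["top"],(213.2,344),42),onz(C["scene"],(226.1,142.5),42))
print("hole",tri([ray(C["top"],(157.4,233)),ray(C["scene"],(187.5,287.3))]))
K=C["top"];print(cam(K)[0][0,0])
np.save("top.npy",K["frame"])
big=cv2.resize(K["frame"][130:270,320:440,::-1],None,fx=3,fy=3,interpolation=cv2.INTER_CUBIC)
b2=cv2.resize(C["scene"]["frame"][150:260,230:340,::-1],None,fx=3.8,fy=3.8,interpolation=cv2.INTER_CUBIC)
cv2.imwrite("pics/z1.png",np.hstack([big[:418],b2[:418]]))
E
```

```text
sleeve ['scene', 'top'] (array([485.09, 220.01]), np.float64(0.0630697430976579)) (array([483.  , 219.45]), np.float64(0.32300676596693845)) both [483.89 220.15] 0.2001990490278056
long_sleeve ['scene', 'top'] (array([562.64, 394.85]), np.float64(0.0760275995382178)) (array([562.18, 397.53]), np.float64(0.08172472362108518)) both [561.97 396.4 ] 0.0811565251853994
press ['scene', 'top'] (array([646.11,  26.77,   0.15]), np.float64(0.07551139881901947)) (array([647.72,  27.61,   0.18]), np.float64(0.043715806941520774)) both [647.04  26.94   0.16] 0.061882571515657736
rack ['scene', 'top'] (array([ 526.8 , -414.63,   -1.56]), np.float64(0.10406448940705659)) (array([ 524.21, -414.73,   -1.57]), np.float64(0.06111338940330313)) both [ 524.87 -414.83   -1.56] 0.08427842415251074
jar ['top'] (array([ 639.46, -365.03]), np.float64(0.15945952093901405)) both [ 639.46 -365.03] 0.15945952093901405
tape ['scene', 'top'] (array([ 684.79, -204.81]), np.float64(0.4746822479888033)) (array([ 683.79, -202.79]), np.float64(0.690999995155297)) both [ 684.58 -204.16] 0.5877412855125606
[([211.3, 361.4], 0.6, np.int64(132)), ([171.8, 371.5], 0.5, np.int64(580))]
[ 521.11 -328.74] [-0.06 -1.  ] [ 513.43 -366.03] [ 529.1  -290.71]
[ 642.7 -369.2] [-0.51  0.86] [ 603.88 -412.44] [ 679.22 -327.48]
tip (array([ 521.94, -286.41,   41.64]), [1.2282371456957655, 1.2282371456959613]) [ 522.3  -285.13   42.  ] [ 521.65 -287.56   42.  ]
hole (array([652.75,  24.36, 130.88]), [0.964169632947376, 0.9641696329473546])
371.16786557284865
```

View pics/z1.png

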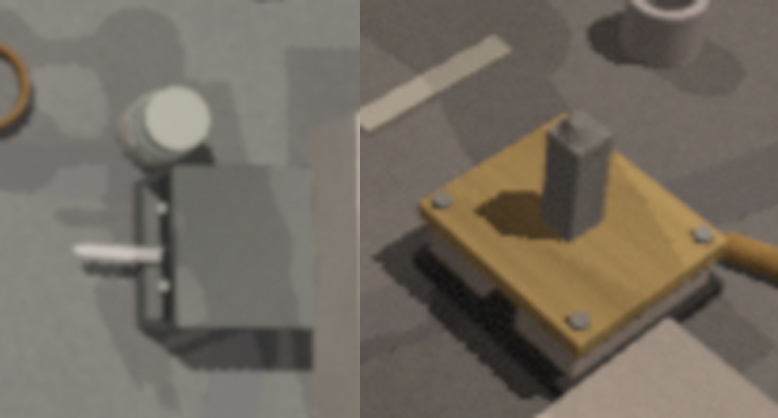

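Emit:
play_rows([
  [[1,1,0],[0,0,0.8]],
  [[1,1,0],[0,0,0.8]],
  [[1,1,0],[0,0,0.8]],
  [[1,1,0],[0,0,0.8]],
  [[1,1,0],[0,0,0.8]],
  [[1,1,0],[0,0,0.8]],
  [[1,1,0],[0,0,0.8]],
  [[1,1,0],[0,0,0.8]],
  [[1,1,0],[0,0,0.8]],
  [[0,1,0],[0,0,0.8]],
  [[0,1,0],[0,0,0]],
  [[0,1,0],[0,0,0]],
], hand=1)

```text
time: 3.65
tool_pos: [481.1, -119.7, 240.7]
tcp_rot: [3.141, -0.0, 1.531]
contact_force: [-0.7, 0.3, 0.6]
grip_width: 91.5
finger_force: 0.0
```

```bash
python3 -c "
from h import *
o=get_obs();print(o['time'],o['tool_pos'],o['tcp_rot'])"
```

```text
3.65 [ 481.11787055 -119.6836037   240.71929621] [ 3.14147951e+00 -7.29746964e-06  1.53090738e+00]
```

Emit:
play_rows([
  [[0.1,1,0],[0,0,0.3]],
  [[0,1,0],[0,0,0]],
  [[0,1,0],[0,0,0]],
  [[0,1,0],[0,0,0]],
  [[0,1,0],[0,0,0]],
  [[0,1,0],[0,0,0]],
  [[0,1,0],[0,0,0]],
  [[0,1,0],[0,0,0]],
  [[0,1,0],[0,0,0]],
  [[0,1,0],[0,0,0]],
  [[0,1,0],[0,0,0]],
  [[0,0.3,-0.5],[0,0,0]],
])

```text
time: 5.15
tool_pos: [484.6, 219.8, 226.1]
tcp_rot: [3.139, -0.001, 1.575]
contact_force: [0.8, -0.6, -1.0]
grip_width: 91.9
finger_force: 0.0
```

```bash
python3 - <<'E'
from h import *
np.set_printoptions(precision=2,suppress=True)
c=take("wrist"); save(c,"pics/w1.png"); print(c["obs"]["tool_pos"],c["obs"]["tcp_rot"],c["hand_eye"],c["fov_y"])
r=[x for x in trace("sleeve","wrist")]
print([(x["at"],x["p"],x["mask"].sum()) for x in r])
for x in r[:2]:
    m=x["mask"].astype(np.uint8)
    cn=cv2.findContours(m,0,1)[0]; m2=cv2.drawContours(np.zeros_like(m),cn,-1,1,-1).astype(float)
    print(fit([(c,m2)],[cyl(31,50)],[484,220],False))
E
```

```text
[484.59 219.77 226.08] [ 3.14 -0.    1.57] [[  -0.     -0.97   -0.25   67.75]
 [   1.     -0.     -0.     -0.37]
 [  -0.     -0.25    0.97 -142.29]
 [   0.      0.      0.      1.  ]] 68.089136665868
[([185.4, 250.2], 0.85, np.int64(1549))]
(array([482.74, 222.65]), np.float64(0.05257018040611605))
```

View pics/w1.png

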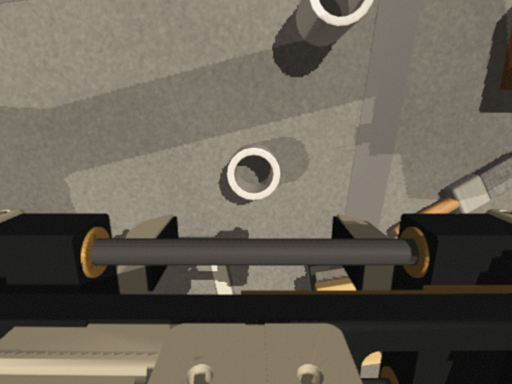

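Emit:
play_rows([
  [[-0.03,0.07,-1],[0,0,0]],
  [[0,0,-1],[0,0,0]],
  [[0,0,-1],[0,0,0]],
  [[0,0,-1],[0,0,0]],
  [[0,0,-1],[0,0,0]],
  [[0,0,-0.6],[0,0,0]],
  [[0,0,-0.33],[0,0,0]],
  [[0,0,0],[0,0,0]],
])

```text
time: 6.25
tool_pos: [483.1, 219.7, 47.5]
tcp_rot: [-3.141, 0.0, 1.572]
contact_force: [0.8, -0.2, 0.1]
grip_width: 91.8
finger_force: 0.0
```

Emit:
play_rows([
  [[0,0,0],[0,0,0]],
  [[0,0,0],[0,0,0]],
  [[0,0,0],[0,0,0]],
  [[0,0,0],[0,0,0]],
  [[0,0,0],[0,0,0]],
  [[0,0,0],[0,0,0]],
], hand=-1)

```text
time: 7.0
tool_pos: [483.4, 220.5, 48.2]
tcp_rot: [3.141, -0.0, 1.573]
contact_force: [-2.2, -0.4, 4.8]
grip_width: 61.9
finger_force: 30.0
```

Emit:
play_rows([
  [[0,0,1],[0,0,0]],
  [[0,0,1],[0,0,0]],
  [[0,0,1],[0,0,0]],
  [[0.6,-1,1],[0,0,0.14]],
  [[0.6,-1,1],[0,0,0.14]],
  [[0.6,-1,1],[0,0,0.14]],
  [[0.6,-1,1],[0,0,0.14]],
  [[0.6,-1,1],[0,0,0.14]],
  [[0.6,-1,0.4],[0,0,0.14]],
  [[0.6,-1,0],[0,0,0.14]],
  [[0.6,-1,0],[0,0,0.14]],
  [[0.6,-1,0],[0,0,0]],
])

```text
time: 8.5
tool_pos: [645.4, -50.6, 298.8]
tcp_rot: [-3.14, -0.001, 1.729]
contact_force: [-0.4, 0.1, -1.3]
grip_width: 62.0
finger_force: 30.0
```

Emit:
play_rows([
  [[0,0,0],[0,0,0]],
  [[0,0,0],[0,0,0]],
])

```text
time: 8.75
tool_pos: [644.8, -49.2, 298.9]
tcp_rot: [-3.14, -0.001, 1.729]
contact_force: [0.4, 0.0, -2.3]
grip_width: 62.1
finger_force: 30.0
```

```bash
python3 - <<'E'
from h import *
np.set_printoptions(precision=3,suppress=True)
c=take("wrist"); print(c["obs"]["tool_pos"],c["obs"]["tcp_rot"],c["obs"]["contact_force"])
r=trace("press","wrist"); print([(x["at"],x["p"],x["mask"].sum()) for x in r])
print([(q,pinpoint(q,"wrist")[:2]) for q in("press_hole","press_seat")])
np.savez("w2.npz",f=c["frame"],m=r[0]["mask"] if r else 0); import pickle; pickle.dump(c,open("w2.pkl","wb"))
save(c,"pics/w2.png")
for p in ([647,27,.165],): print(proj(c,[[647,27,147],[647,27,60],[647,27,122]]))
E
```

```text
[644.81  -49.204 298.924] [-3.14  -0.001  1.729] [ 0.378  0.014 -2.339]
[([101.5, 269.6], 0.94, np.int64(11909))]
[('press_hole', [{'at': [105.2, 267.7], 'p': 0.65}]), ('press_seat', [{'at': [108.1, 267.9], 'p': 0.72}])]
[[107.721 269.247]
 [109.445 265.99 ]
 [108.314 268.128]]
```

View pics/w2.png

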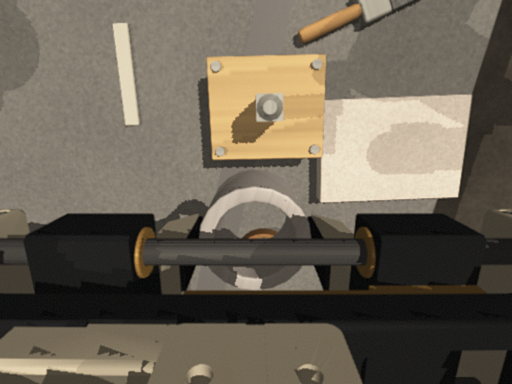

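```bash
python3 - <<'E'
from h import *
import pickle
from scipy.spatial.transform import Rotation as R
np.set_printoptions(precision=2,suppress=True)
c=pickle.load(open("w2.pkl","rb")); f=c["frame"].astype(int)
hsv=cv2.cvtColor(c["frame"],cv2.COLOR_RGB2HSV)
roi=np.zeros((384,512),bool); roi[45:165,200:332]=1
wood=((hsv[...,1]>70)&roi).astype(np.uint8)
n,l,s,_=cv2.connectedComponentsWithStats(wood); k=1+s[1:,4].argmax(); m=(l==k).astype(np.uint8)
cn=cv2.convexHull(np.vstack(cv2.findContours(m,0,1)[0])); full=cv2.fillConvexPoly(np.zeros_like(m),cn,1)
print("plate fit",fit([(c,full.astype(float))],[box(-75,75,-65,65,59,60)],[647,27,.165]))
post=(hsv[...,1]<45).astype(np.uint8); post[:92]=0;post[124:]=0;post[:,:252]=0;post[:,288:]=0
n,l,s,ct=cv2.connectedComponentsWithStats(post);k=1+s[1:,4].argmax();print("post",s[k],ct[k])
pm=(l==k).astype(float)
print("post fit",fit([(c,pm)],[box(-14,14,-14,14,60,138)],[647,27,.165]))
g=f.sum(2)//3; 
T=R.from_euler('xyz',c["obs"]["tcp_rot"]).as_matrix();o=c["obs"]["tool_pos"]
for off in(-2,0,2):
    print(off,[proj(c,[o+T@np.array([off+r,0,-2])])[0] for r in(31,22.5)])
print("col profile",g[180:215,256])
for t in (45,90,135): pass
E
```

```text
plate fit (array([646.86,  27.44,   0.18]), np.float64(0.014394875206886093))
post [256  94  27  27 674] [269.15 106.73]
post fit (array([647.19,  27.99,   0.15]), np.float64(0.13972520459493942))
-2 [array([193.13, 255.1 ]), array([208.89, 255.11])]
0 [array([189.35, 255.1 ]), array([205.23, 255.11])]
2 [array([185.55, 255.1 ]), array([201.53, 255.1 ])]
col profile [111 111 112 110 108 109 136 186 204 201 199 193 191 188 185 184 184 182
 181 177 165 134 122 123 122 124 123 124 119 120 123 124 124 124 125]
```

Emit:
play_rows([
  [[0.07,1,0],[0,0,0]],
  [[0,1,0],[0,0,0]],
  [[0,0.52,-0.6],[0,0,0.05]],
  [[0,0,-1],[0,0,0]],
  [[0,0,-1],[0,0,0]],
  [[0,0,-0.5],[0,0,0]],
  [[0,0,-0.3],[0,0,0]],
  [[0,0,-0.3],[0,0,0]],
  [[0,0,0],[0,0,0]],
])

```text
time: 10.07
tool_pos: [647.3, 26.0, 188.7]
tcp_rot: [-3.141, -0.0, 1.736]
contact_force: [-0.1, -0.2, -1.2]
grip_width: 61.9
finger_force: 30.0
```

Emit:
play_rows([
  [[0,0,-0.2],[0,0,0]],
  [[0,0,-0.2],[0,0,0]],
  [[0,0,-0.2],[0,0,0]],
  [[0,0,0],[0,0,0]],
])

```text
time: 10.58
tool_pos: [647.0, 26.0, 170.1]
tcp_rot: [-3.14, -0.0, 1.736]
contact_force: [0.5, -0.3, -1.6]
grip_width: 61.6
finger_force: 30.0
```

Emit:
play_rows([
  [[0,0,-0.5],[0,0,0]],
  [[0,0,-0.5],[0,0,0]],
  [[0,0,-0.4],[0,0,0]],
  [[0,0,-0.3],[0,0,0]],
  [[0,0,-0.2],[0,0,0]],
  [[0,0,-0.1],[0,0,0]],
  [[0,0,0],[0,0,0]],
])

```text
time: 11.45
tool_pos: [647.4, 26.0, 110.9]
tcp_rot: [3.141, 0.0, 1.736]
contact_force: [0.5, 0.3, -1.7]
grip_width: 61.7
finger_force: 30.0
```

Emit:
play_rows([
  [[0,0,-0.05],[0,0,0]],
  [[0,0,-0.03],[0,0,0]],
  [[0,0,0],[0,0,0]],
])

```text
time: 11.82
tool_pos: [647.3, 26.0, 108.5]
tcp_rot: [3.141, 0.0, 1.736]
contact_force: [-0.2, -0.2, -1.7]
grip_width: 61.9
finger_force: 30.0
```

Emit:
play_rows([
  [[0,0,0],[0,0,0]],
  [[0,0,0],[0,0,0]],
  [[0,0,0],[0,0,0]],
  [[0,0,0],[0,0,0]],
  [[0,0,0],[0,0,0]],
  [[0,0,1],[0,0,0]],
  [[0,0,1],[0,0,0]],
  [[0,0,1],[0,0,0]],
  [[0,0,1],[0,0,0]],
  [[0,-1,1],[0,0,0]],
  [[0,-1,1],[0,0,0]],
  [[0,-0.6,0],[0,0,0]],
], hand=1)

```text
time: 13.32
tool_pos: [648.2, -53.5, 291.2]
tcp_rot: [3.136, 0.002, 1.735]
contact_force: [-0.2, -0.0, -1.3]
grip_width: 91.8
finger_force: 0.0
```

```bash
python3 - <<'E'
from h import *
np.set_printoptions(precision=3,suppress=True)
import pickle
c=take("wrist"); pickle.dump(c,open("w3.pkl","wb")); print(c["obs"]["tool_pos"],c["obs"]["tcp_rot"])
print([(x["at"],x["p"]) for x in pinpoint("sleeve","wrist")])
t=take("top")
a=cv2.resize(c["frame"][20:220,180:380,::-1],None,fx=2,fy=2,interpolation=2); b=cv2.resize(t["frame"][130:230,300:400,::-1],None,fx=4,fy=4,interpolation=2)
cv2.imwrite("pics/w3.png",np.hstack([a,b]))
K=pinpoint("pin_tip","top");print(K)
E
```

```text
[648.189 -53.469 291.215] [3.136 0.002 1.735]
[([107.7, 262.0], 0.77)]
[{'at': [210.2, 343.6], 'p': 0.54}]
```

View pics/w3.png

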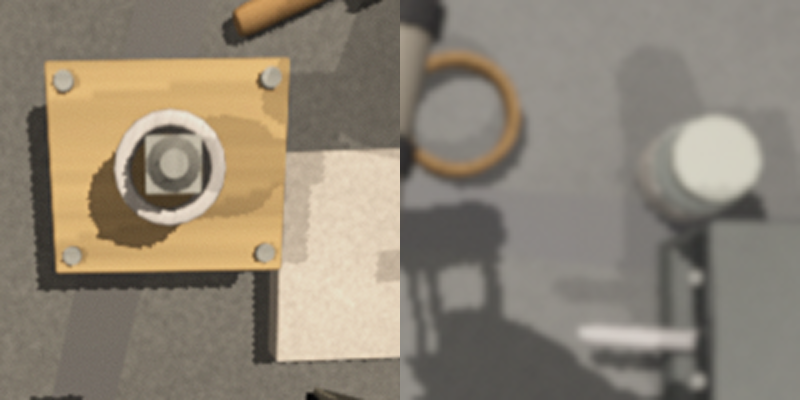

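Emit:
play_rows([
  [[-0.5,-1,0],[0,0,-0.2]],
  [[-0.5,-1,0],[0,0,-0.2]],
  [[-0.5,-1,-0.5],[0,0,-0.2]],
  [[-0.5,-1,-0.5],[0,0,-0.2]],
  [[-0.5,-1,-0.5],[0,0,-0.2]],
  [[-0.5,-1,-0.5],[0,0,-0.2]],
  [[-0.5,-1,-0.5],[0,0,-0.2]],
  [[-0.5,-1,-0.5],[0,0,-0.2]],
  [[-0.23,-0.4,-0.3],[0,0,-0.1]],
  [[0,0,0],[0,0,0]],
])

```text
time: 14.78
tool_pos: [520.1, -303.3, 188.3]
tcp_rot: [-3.14, -0.002, 1.498]
contact_force: [-0.6, 0.9, -0.1]
grip_width: 92.1
finger_force: 0.0
```

```bash
python3 - <<'E'
from h import *
np.set_printoptions(precision=3,suppress=True)
c=take("wrist"); save(c,"pics/w4.png"); print(c["obs"]["tool_pos"],c["obs"]["tcp_rot"])
p=pinpoint("pin_tip","wrist"); print([(x["at"],x["p"],onz(c,x["at"],42)) for x in p[:2]])
for x in trace("pin","wrist")[:2]:
    ys,xs=np.nonzero(x["mask"]);P=np.array([onz(c,(a,b),42)[:2] for a,b in zip(ys,xs)])
    m=P.mean(0);u=np.linalg.svd(P-m)[2][0];s=(P-m)@u;print(x["p"],m,u,m+u*s.min(),m+u*s.max(),len(P))
E
```

```text
[ 520.104 -303.315  188.298] [-3.14  -0.002  1.498]
[([165.8, 258.2], 0.77, array([ 524.434, -286.273,   42.   ]))]
0.87 [ 521.077 -326.23 ] [-0.046 -0.999] [ 522.903 -286.321] [ 519.234 -366.485] 908
```

View pics/w4.png

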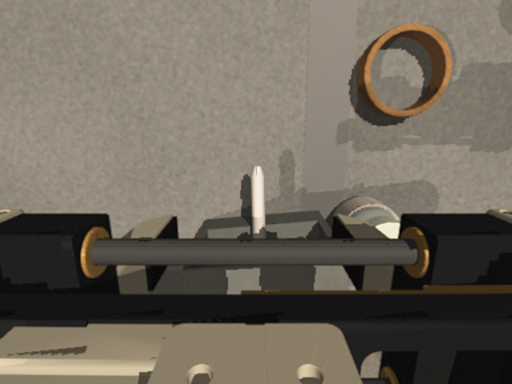

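Emit:
play_rows([
  [[0.06,-0.1,-1],[0,0,0.2]],
  [[0,0,-1],[0,0,0]],
  [[0,0,-1],[0,0,0]],
  [[0,0,-0.9],[0,0,0]],
  [[0,0,-0.5],[0,0,0]],
  [[0,0,-0.28],[0,0,0]],
  [[0,0,0],[0,0,0]],
])

```text
time: 15.8
tool_pos: [522.5, -306.9, 49.2]
tcp_rot: [3.141, 0.0, 1.527]
contact_force: [-0.4, -0.4, 0.6]
grip_width: 92.1
finger_force: 0.0
```

Emit:
play_rows([
  [[0,0,0],[0,0,0]],
  [[0,0,0],[0,0,0]],
  [[0,0,0],[0,0,0]],
  [[0,0,0],[0,0,0]],
  [[0,0,0],[0,0,0]],
  [[0,0,0],[0,0,0]],
  [[0,0,0],[0,0,0]],
  [[0,0,0],[0,0,0]],
], hand=-1)

```text
time: 16.8
tool_pos: [522.2, -307.0, 49.0]
tcp_rot: [3.142, -0.0, 1.527]
contact_force: [0.2, 0.5, 0.1]
grip_width: 16.6
finger_force: 0.0
```

Emit:
play_rows([
  [[0,0,0],[0,0,0]],
  [[0,0,0],[0,0,0]],
  [[0,0,0.05],[0,0,0]],
  [[0.01,0.3,0],[0,0,0]],
  [[0.02,0.5,0],[0,0,0]],
  [[0.02,0.5,0],[0,0,0]],
  [[0.02,0.5,0],[0,0,0]],
  [[0.02,0.5,0],[0,0,0]],
  [[0.02,0.5,0],[0,0,0]],
  [[0.02,0.4,0],[0,0,0]],
  [[0,0.3,0],[0,0,0]],
  [[0,0,0],[0,0,0]],
])

```text
time: 18.3
tool_pos: [526.1, -201.4, 50.6]
tcp_rot: [-3.142, -0.0, 1.527]
contact_force: [0.4, 0.0, -1.8]
grip_width: 13.0
finger_force: 30.0
```

```bash
python3 - <<'E'
from h import *
np.set_printoptions(precision=2,suppress=True)
o=get_obs();print(o["tool_pos"],o["contact_force"],o["moment"],o["grip_width"],o["finger_force"])
c=take("scene"); w=take("wrist")
q=proj(c,[o["tool_pos"]])[0].astype(int);print(q)
a=cv2.resize(c["frame"][q[0]-50:q[0]+50,max(q[1]-70,0):max(q[1]-70,0)+100,::-1],None,fx=4,fy=4,interpolation=2); b=cv2.resize(w["frame"][100:300,160:360,::-1],None,fx=2,fy=2,interpolation=2)
cv2.imwrite("pics/w5.png",np.hstack([a,b]))
E
```

```text
[ 526.13 -201.43   50.56] [ 0.42  0.05 -1.83] [ 0.03 -0.15 -0.  ] 12.960366072484538 29.999661147594452
[211 177]
```

View pics/w5.png

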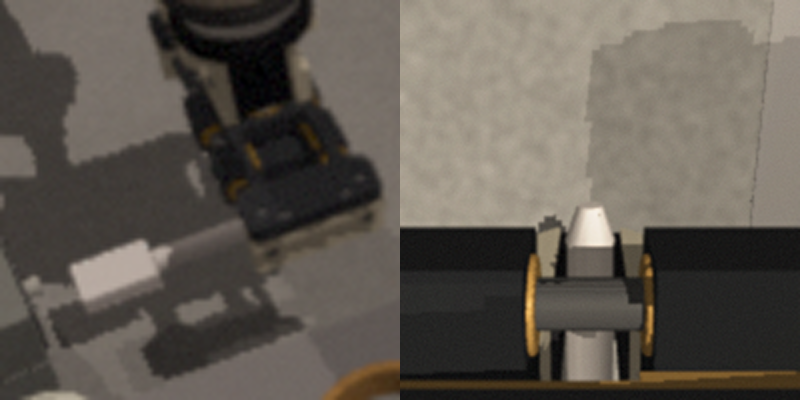

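Emit:
play_rows([
  [[0,0.6,0],[0,0,0.3]],
  [[0,0.6,0],[0,0,0.4]],
  [[0,0.6,-0.2],[0,0,0.4]],
  [[0,0.2,-0.4],[0,0,0.4]],
  [[0,0,-0.3],[0,0,0]],
  [[0,0,-0.15],[0,0,0]],
  [[0,0,-0.08],[0,0,0]],
  [[0,0,0],[0,0,0]],
])

```text
time: 19.4
tool_pos: [526.1, -142.3, 16.6]
tcp_rot: [3.141, 0.0, 1.735]
contact_force: [-0.8, 0.3, -1.1]
grip_width: 13.1
finger_force: 30.0
```

Emit:
play_rows([
  [[0,0,0],[0,0,0]],
  [[0,0,0],[0,0,0]],
  [[0,0,0],[0,0,0]],
  [[0,0,1],[0,0,0]],
  [[0,0,1],[0,0,0]],
  [[0,0,1],[0,0,0]],
  [[0.18,-1,1],[0,0,0]],
  [[0.18,-1,1],[0,0,0]],
  [[0.18,-1,0],[0,0,0]],
  [[0.01,-0.35,0],[0,0,0]],
  [[0,0,0],[0,0,0]],
], hand=0.3)

```text
time: 20.78
tool_pos: [542.0, -242.3, 165.9]
tcp_rot: [-3.14, -0.001, 1.735]
contact_force: [0.8, 0.1, -0.2]
grip_width: 59.5
finger_force: 0.0
```

```bash
python3 - <<'E'
from h import *
np.set_printoptions(precision=3,suppress=True)
c=take("wrist"); save(c,"pics/w6.png"); print(c["obs"]["tool_pos"],c["obs"]["tcp_rot"],c["obs"]["grip_width"])
for q in("pin_tip","pin_grip","pin"): print(q,[(x["at"],round(x["p"],2),onz(c,x["at"],7)) for x in pinpoint(q,"wrist")[:2]])
for x in trace("pin","wrist")[:1]:
    ys,xs=np.nonzero(x["mask"]);P=np.array([onz(c,(a,b),7)[:2] for a,b in zip(ys,xs)])
    m=P.mean(0);u=np.linalg.svd(P-m)[2][0];s=(P-m)@u;print(x["p"],m,u,m+u*s.min(),m+u*s.max(),len(P))
E
```

```text
[ 542.017 -242.342  165.889] [-3.14  -0.001  1.735] 59.465102133491776
pin_tip [([56.0, 257.7], 0.56, array([ 524.421, -119.585,    7.   ]))]
pin_grip [([178.6, 258.3], 0.97, array([ 545.371, -240.707,    7.   ]))]
pin [([158.5, 256.2], 0.84, array([ 539.528, -219.446,    7.   ])), ([289.7, 315.5], 0.55, array([ 636.316, -364.879,    7.   ]))]
0.9 [ 536.244 -203.971] [ 0.168 -0.986] [ 522.198 -121.786] [ 546.889 -266.258] 2593
```

View pics/w6.png

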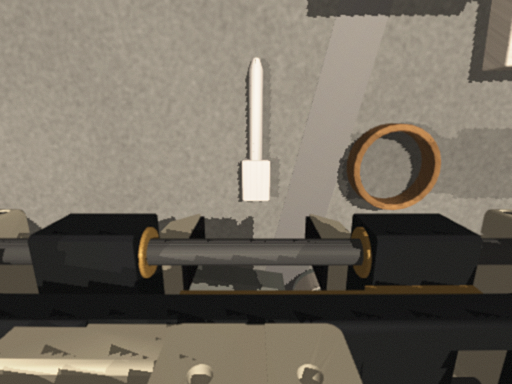

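Emit:
play_rows([
  [[0.03,-0.03,-1],[0,0,0.03]],
  [[0,0,-1],[0,0,0]],
  [[0,0,-1],[0,0,0]],
  [[0,0,-1],[0,0,0]],
  [[0,0,-0.6],[0,0,0]],
  [[0,0,-0.3],[0,0,0]],
  [[0,0,-0.1],[0,0,0]],
  [[0,0,0],[0,0,0]],
])

```text
time: 22.02
tool_pos: [543.9, -243.6, 17.3]
tcp_rot: [3.141, 0.001, 1.74]
contact_force: [0.2, -0.2, 0.3]
grip_width: 59.6
finger_force: 0.0
```

Emit:
play_rows([
  [[0,0,0],[0,0,0]],
  [[0,0,0],[0,0,0]],
  [[0,0,0],[0,0,0]],
  [[0,0,0],[0,0,0]],
  [[0,0,0],[0,0,0]],
], hand=-1)

```text
time: 22.65
tool_pos: [543.6, -243.5, 16.8]
tcp_rot: [3.141, 0.0, 1.74]
contact_force: [-0.7, 0.6, 2.3]
grip_width: 29.9
finger_force: 30.0
```

Emit:
play_rows([
  [[0,0,0.3],[0,0,0]],
  [[0,0,1],[0,0,0]],
  [[0,0,1],[0,0,0]],
  [[0.3,0.2,1],[0,0,0]],
  [[0.8,0.6,0.53],[0,0,0]],
  [[0.9,0.7,0],[0,0,0]],
  [[0.9,0.7,0],[0,0,0]],
  [[0.8,0.7,0],[0,0,0]],
  [[0.5,0.4,0],[0,0,0]],
  [[0.2,0.22,0],[0,0,0]],
  [[0,0,0],[0,0,0]],
  [[0,0,0],[0,0,0]],
])

```text
time: 24.15
tool_pos: [674.9, -138.5, 131.6]
tcp_rot: [-3.141, 0.0, 1.74]
contact_force: [0.1, -1.0, -1.7]
grip_width: 29.6
finger_force: 30.0
```

```bash
python3 - <<'E'
from h import *
import pickle
np.set_printoptions(precision=3,suppress=True)
o1=get_obs();c=take("wrist"); o2=get_obs();pickle.dump(c,open("w7.pkl","wb"));save(c,"pics/w7.png"); print(o1["tool_pos"],o2["tool_pos"],c["obs"]["tcp_rot"],c["obs"]["contact_force"])
hsv=cv2.cvtColor(c["frame"],cv2.COLOR_RGB2HSV)
print("pred post top",proj(c,[[647.2,27.8,147],[647.2,27.8,60]]))
for x in trace("pin","wrist")[:1]:
    ys,xs=np.nonzero(x["mask"]);P=np.array([onz(c,(a,b),122)[:2] for a,b in zip(ys,xs)])
    m=P.mean(0);u=np.linalg.svd(P-m)[2][0];s=(P-m)@u;print(x["p"],m,u,m+u*s.min(),m+u*s.max(),len(P))
for q in("pin_tip","press_hole"): print(q,[(x["at"],round(x["p"],2),onz(c,x["at"],122)) for x in pinpoint(q,"wrist")[:2]])
s=take("scene");pickle.dump(s,open("s7.pkl","wb"))
for q in("pin_tip","press_hole"): print(q,[(x["at"],round(x["p"],2)) for x in pinpoint(q,"scene")[:2]])
E
```

```text
[ 674.93  -138.462  131.602] [ 674.96  -138.539  131.685] [-3.141  0.     1.74 ] [ 0.066 -1.007 -1.669]
pred post top [[-180.901  256.599]
 [ -46.05   255.727]]
0.97 [665.786 -86.753] [ 0.17  -0.986] [654.243 -19.661] [ 678.625 -161.371] 7675
pin_tip []
press_hole [([191.7, 253.2], 0.24, array([ 669.442, -112.397,  122.   ]))]
pin_tip [([197.6, 272.2], 0.57)]
press_hole [([188.8, 288.9], 0.96)]
```

View pics/w7.png

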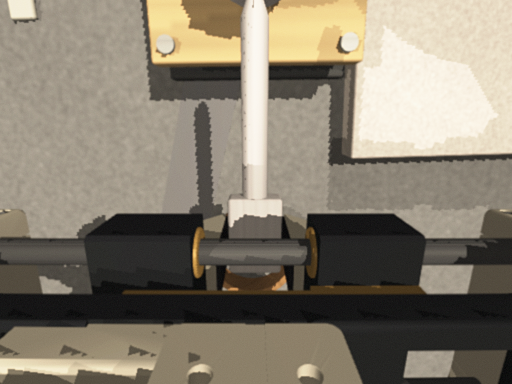

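Emit:
play_rows([
  [[-0.03,0.3,0],[0,0,0]],
  [[-0.05,0.3,0],[0,0,0]],
  [[-0.05,0.3,0],[0,0,0]],
  [[-0.05,0.3,0],[0,0,0]],
  [[-0.025,0.15,0],[0,0,0]],
  [[-0.025,0.15,0],[0,0,0]],
  [[0,0,0],[0,0,0]],
])

```text
time: 25.38
tool_pos: [668.6, -92.6, 131.6]
tcp_rot: [3.141, 0.0, 1.741]
contact_force: [-0.7, -0.1, -0.9]
grip_width: 29.4
finger_force: 30.0
```

```bash
python3 - <<'E'
from h import *
np.set_printoptions(precision=2,suppress=True)
o=get_obs();print(o["tool_pos"],o["contact_force"],o["moment"])
c=take("scene")
print(proj(c,[[654.1,-16.7,122]]),"was 197.6 272.2")
cv2.imwrite("pics/s8.png",cv2.resize(c["frame"][140:260,210:360,::-1],None,fx=5,fy=5,interpolation=2))
E
```

```text
[668.62 -92.55 131.56] [-0.7  -0.07 -0.88] [-0.03 -0.12 -0.02]
[[197.05 272.36]] was 197.6 272.2
```

View pics/s8.png

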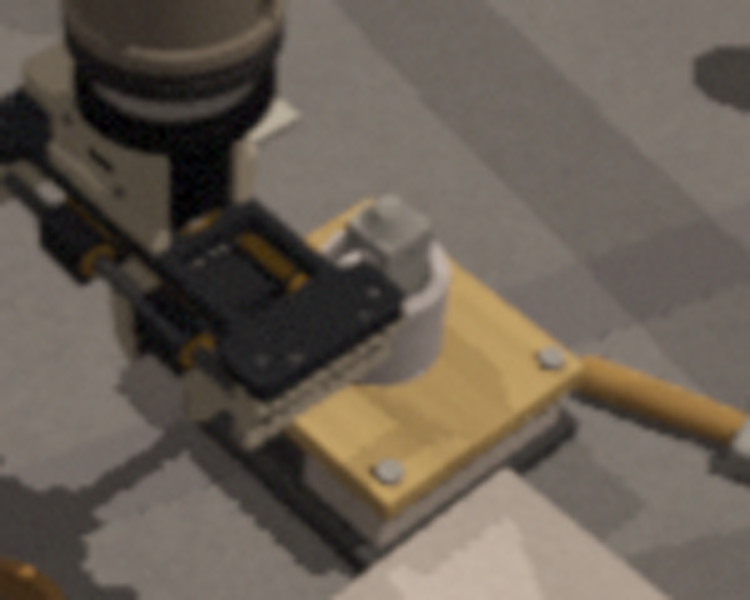

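Emit:
play_rows([
  [[-0.05,0.295,0],[0,0,0]],
  [[-0.05,0.295,0],[0,0,0]],
  [[0,0,0],[0,0,0]],
])

```text
time: 25.8
tool_pos: [665.5, -74.1, 131.6]
tcp_rot: [-3.142, -0.0, 1.741]
contact_force: [0.8, -0.1, -1.2]
grip_width: 29.6
finger_force: 30.0
```

Emit:
play_rows([
  [[-0.05,0.295,0],[0,0,0]],
  [[-0.05,0.295,0],[0,0,0]],
  [[-0.05,0.295,0],[0,0,0]],
  [[0,0,0],[0,0,0]],
])

```text
time: 26.3
tool_pos: [661.0, -47.5, 131.6]
tcp_rot: [-3.142, -0.0, 1.741]
contact_force: [-0.9, 0.2, -1.6]
grip_width: 29.7
finger_force: 30.0
```

Emit:
play_rows([
  [[-0.05,0.295,0],[0,0,0]],
  [[-0.05,0.295,0],[0,0,0]],
  [[-0.05,0.295,0],[0,0,0]],
  [[0,0,0],[0,0,0]],
])

```text
time: 26.8
tool_pos: [656.5, -21.1, 131.6]
tcp_rot: [3.142, -0.0, 1.741]
contact_force: [-0.2, -0.9, -1.3]
grip_width: 29.4
finger_force: 30.0
```

Emit:
play_rows([
  [[-0.025,0.15,0],[0,0,0]],
  [[-0.025,0.15,0],[0,0,0]],
  [[-0.008,0.05,0],[0,0,0]],
  [[0,0,0],[0,0,0]],
])

```text
time: 27.3
tool_pos: [654.9, -11.4, 131.6]
tcp_rot: [3.141, 0.0, 1.74]
contact_force: [-0.5, -0.6, -0.0]
grip_width: 29.5
finger_force: 30.0
```

Emit:
play_rows([
  [[-0.008,0.05,0],[0,0,0]],
  [[0,0,0],[0,0,0]],
])

```text
time: 27.55
tool_pos: [654.6, -10.0, 131.5]
tcp_rot: [3.142, -0.0, 1.74]
contact_force: [0.4, 0.5, -1.5]
grip_width: 30.1
finger_force: 30.0
```

Emit:
play_rows([
  [[-0.005,0.03,0],[0,0,0]],
  [[0,0,0],[0,0,0]],
])

```text
time: 27.8
tool_pos: [654.5, -9.1, 131.5]
tcp_rot: [3.141, 0.0, 1.74]
contact_force: [0.9, -0.4, -1.3]
grip_width: 29.5
finger_force: 30.0
```

Distance to post is now about 37.6 mm; continue in small steps until contact.

Emit:
play_rows([
  [[-0.005,0.03,0],[0,0,0]],
  [[0,0,0],[0,0,0]],
])

```text
time: 28.05
tool_pos: [654.5, -9.0, 131.6]
tcp_rot: [3.141, 0.001, 1.74]
contact_force: [1.2, -4.5, -1.7]
grip_width: 29.9
finger_force: 30.0
```

Emit:
play_rows([
  [[-0.005,0.03,0],[0,0,0]],
  [[0,0,0],[0,0,0]],
])

```text
time: 28.3
tool_pos: [654.5, -8.9, 131.6]
tcp_rot: [3.141, 0.003, 1.74]
contact_force: [0.3, -7.4, -2.4]
grip_width: 29.6
finger_force: 30.0
```

Emit:
play_rows([
  [[-0.005,0.03,0],[0,0,0]],
  [[0,0,0],[0,0,0]],
])

```text
time: 28.55
tool_pos: [654.5, -8.8, 131.7]
tcp_rot: [3.141, 0.004, 1.74]
contact_force: [1.1, -9.8, -2.4]
grip_width: 29.9
finger_force: 30.0
```

Emit:
play_rows([
  [[0.01,-0.06,-0.03],[0,0,0]],
  [[0,0,-0.02],[0,0,0]],
  [[0,0,0],[0,0,0]],
])

```text
time: 28.92
tool_pos: [654.7, -8.9, 130.4]
tcp_rot: [3.141, 0.001, 1.74]
contact_force: [0.5, -5.7, 0.7]
grip_width: 29.6
finger_force: 30.0
```

Emit:
play_rows([
  [[0,0,0],[0,0,0]],
  [[0,0,0],[0,0,0]],
  [[0,0,0],[0,0,0]],
  [[0,0,0],[0,0,0]],
  [[0,0,0.3],[0,0,0]],
  [[0,0,0.7],[0,0,0]],
  [[0,0,1],[0,0,0]],
  [[0,0,1],[0,0,0]],
  [[0,0,1],[0,0,0]],
  [[0,-1,1],[0,0,0]],
  [[0,-1,0.5],[0,0,0]],
  [[0,0,0],[0,0,0]],
], hand=0.3)

```text
time: 30.42
tool_pos: [654.7, -70.3, 297.2]
tcp_rot: [3.138, 0.002, 1.737]
contact_force: [1.1, 0.7, -0.2]
grip_width: 59.3
finger_force: 0.0
```

```bash
python3 - <<'E'
from h import *
np.set_printoptions(precision=2,suppress=True)
c=take("wrist"); print(c["obs"]["tool_pos"],c["obs"]["contact_force"])
ex=np.array([-.169,.986]); P0=np.array([647.2,27.8])
for q in("pin_tip","pin_grip"): print(q,[(x["at"],round(x["p"],2),onz(c,x["at"],120)) for x in pinpoint(q,"wrist")[:2]])
print("expected tip",P0+ex*86,"grip",P0-ex*36.5)
for x in trace("pin","wrist")[:1]:
    ys,xs=np.nonzero(x["mask"]);P=np.array([onz(c,(a,b),122)[:2] for a,b in zip(ys,xs)])
    m=P.mean(0);u=np.linalg.svd(P-m)[2][0];s=(P-m)@u;print(x["p"],m,u,m+u*s.min(),m+u*s.max(),len(P))
s=take("scene");print("scene", [(q,[(x["at"],round(x["p"],2)) for x in pinpoint(q,"scene")[:1]]) for q in("pin_tip","pin_grip","sleeve")])
print(proj(s,[[*(P0+ex*86),120],[*(P0-ex*36.5),120],[*P0,60]]))
E
```

```text
[654.71 -70.29 297.2 ] [ 1.06  0.75 -0.18]
pin_tip []
pin_grip [([119.9, 262.9], 0.72, array([653.74,  -7.36, 120.  ]))]
expected tip [632.67 112.6 ] grip [653.37  -8.19]
0.67 [646.56  27.4 ] [ 0.17 -0.99] [632.9  106.28] [656.49 -29.97] 2029
scene [('pin_tip', [([172.8, 313.0], 0.9)]), ('pin_grip', [([194.3, 273.6], 0.64)]), ('sleeve', [([205.6, 283.8], 0.95)])]
[[172.55 313.81]
 [196.1  275.39]
 [206.37 285.66]]
```

```bash
python3 -c "
from h import *
print(bot.close_job())"
```

```text
the job is handed in; nothing more can be done
None
```

The job is handed in with no verdict returned: the short sleeve is down on the plate, and the pin is through the cross hole with its head against the post. My last camera check put the sleeve within about 2 pixels of where it should be and the pin within a few mm. I viewed 11 pictures, one over the limit of 10.

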